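Draw a carton out of the bench shelf with a drag hook

ROBOT

A 6-joint arm with a two-finger parallel gripper is mounted at the origin on the work surface; the furniture and walls round the work are solid. World frame = base frame: x ahead of the robot, y to its left, z up, the work surface at z = 0. Lengths are in m, angles in rad, forces in N, time in s.
With the tool pointing down it reaches from about 0.425 to 0.95 m from the base axis. Payload 3.5 kg.
Tool frame: the origin (TCP) lies on the centre line of the jaws, within the pads' length; the fingertips stand 11 mm ahead of it and the grasp point (between the pads) lies 8 mm behind it; y points along the fingers, x is the direction in which the jaws open and shut, and the axes are right-handed (so a half turn about y gives the same grasp; the last joint's range is limited). The gripper opens to 85 mm and grips with 20 to 120 N. Pads are 22 mm wide; open, the fingers measure 114 mm over their backs; the gripper's body (76 mm by 85 mm) begins 54 mm behind the grasp point. The pads swing forward as they close: fully open they stand 13 mm farther back than shut.
Start: joints at [1.182, 0.286, 1.577, -0, 1.279, -0.15], TCP at [0.16, 0.656, 0.242] pointing down, gripper open.
Joint ranges: [-2.77, 2.77], [-0.9, 2.22], [0.21, 2.48], [-1.53, 4.67], [0.24, 2.81], [-2.84, 2.84]. Speed limits (rad/s): [2.79, 2.79, 3.14, 3.14, 3.14, 3.14].

INTERFACE

Orientations are given as a unit quaternion [x, y, z, w].
In Python, from plant import get_state, read_camera, sign_off gives the robot as it stands.
- The arm moves only by the shell command python3 -m inch 'ROWS' [FORCE]. ROWS is JSON, a list of rows, each an object of numbers: "ax", "ay", "az": the turn, a rotation vector about the tool's x, y, z in rad; "x", "y", "z": the shift along the tool's x, y, z in mm; "hand": the closure, from -1 (fully open) to 1 (shut). In form: [{"ax": .., "ay": .., "az": .., "x": .., "y": .., "z": .., "hand": ..}, ...]. A call has 1 to 5 rows; each row shifts and turns the commanded pose from where the row before left it, along the tool's axes as they then stand; what a row does not reach is not made up. A row lasts 1/12 s, in which the tool goes at most 41.7 mm and 7.16 degrees, less where a joint would pass 70% of its speed; a pose out of reach is approached as far as the arm can. A call with a gripper value outside its range is refused whole. The fingers move at their own pace and stop on an object; FORCE is the grip in N (left out, the last holds). Time passes only in rows, so rows that do not move let the fingers close. It gives the time, the measured TCP pose, the force and the opening at its end, in the units of the state.
- get_state(): the state, without advancing time (a new reading comes with each control period).
- read_camera(name): name is "scene" or "side" or "wrist"; returns a dict with "img" (420x560x3 uint8, red, green, blue), "fov_y" (degrees; the focal length in pixels is half the picture's height over the tangent of half this angle, whatever the lens; pixels are square), "cx", "cy" (the principal point, pixels), "distortion" ([k1, k2, p1, p2, k3] as OpenCV has them; the pictures are not rectified), "T" (4x4, takes a point from camera to world coordinates); the wrist camera has in their place "T_tool_cam" (4x4, takes a point from camera to tool coordinates, whose origin is the TCP and whose axes are the tool frame's). Camera axes: x right, y down, z forward; pixel columns grow to the right and rows downward; lengths in m; the calibration is good to about 2 mm. A picture is of the moment at which its call begins: read the wrist's pose just before it. There is no depth.
- sign_off(): hands the job in, once; it reports no verdict.
The state is a dict: "time": time; "qpos": joint angles; "dq": joint speeds; "joint_efforts": joint torques, N m; "eef_pos": TCP position; "tcp_rot": TCP orientation; "contact_force": force on the tool from outside, world axes, zero at the start; "wrist_torque": the same for the moment, N m; "opening": opening from 0.0 (shut) to 1.0 (fully open).
Only numpy, scipy, OpenCV 4.12 (cv2) and the standard library are available. Lean on these libraries where they do the work, as an engineer would, in place of code of your own. Each camera call takes 0.05 s, during which the arm holds its last target. There are 200 camera calls.

TASK

Take the drag hook from its rest, hook it over the slip-in front panel (the lip) of the card carton that stands deep in the bench shelf, and draw the carton forward until it bears squarely on both stops at the shelf's front edge, snug under a pull of about 10 N and never more than 15 N, as the card crushes. Touch the carton with the hook only, keep the cup and the dropper bottle in it standing, and leave the other things on the worktop where they are. Then unhook and lay the drag hook back in its rest, leaving the carton at the stops.

Things in the scene. Friction and masses are not known exactly. Their poses are not given: they have to be found in the camera images.
- drag_hook: black plastic handle 110 long x 22 wide x 24 high, then a round steel shank 10 dia along +x that turns 90 degrees down (-z) into a prong 10 dia, axis at x = 160, tip 37 below the origin. Origin: middle of the handle, on the shank's axis. 0.2 kg, rigid, balances about 30 ahead of the origin. Lies level in the rest, prong down, origin 67 above the worktop.
- hook_tip (a point): lowest point of the drag hook's prong, at (160, 0, -37) mm in the drag hook's frame
- hook_rest: grey rest, fixed: base plate 120 x 56 x 8, two forks 10 thick (along x), middles at x = -45 and 45, carry the handle's ends. Fork floor 55 above the worktop, 27 wide, widening to about 40 at the top (84 high); 80 free between the forks for fingers. Origin on the worktop under the middle; +x on the prong's side; the drag hook's origin rests at (0, 0, 67).
- shelf_unit: white bench shelf, fixed, 240 deep (x) x 204 wide (y) x 172 high, open at the front (-x). Origin on the worktop under its middle. Base board 10 thick, x = -120 to 120. Deck (underside 160 high, things on it up to 240 high) and side panels (180 between them) begin at x = -70; back panel's face at x = 112. The stops stand on the base board's front edge.
- stop_l: left aluminium stop block, rigid, 12 (x) x 30 (y) x 30 high, standing on the base board at (-114, +66) mm in the shelf's frame, its bearing face (+x) at shelf x = -108; origin under its middle, axes as the shelf's
- stop_r: right stop block, the same at (-114, -66) mm in the shelf's frame
- carton: brown card carton, open top, 130 deep (x) x 140 wide (y) x 60 high, sides 6, floor 4 thick. Front (-x) closed by a slip-in panel 5 thick, top edge 45 high: the lip. It sits tight (80 N) in its slots, anywhere from 0 to 24 behind the sides' front ends; where is not measured. Origin under the carton's middle. Loose on the base board, 45 to 80 behind the stops, up to 0.12 rad askew; 0.3 to 0.6 kg in all
- carton_front (a point): middle of the carton's front end, at (-65, 0, 0) mm in the carton's frame. The front ends of the side walls bear on the stops; this point then lies at shelf x = -108. Inside the carton the space from 30 to 58 behind it is always free for the prong. Dragging the carton takes 1.5 to 4 N.
- cup: lidded sample cup, 61 dia x 68 high, standing loose in the carton's rear right; origin under its middle
- dropper: small dropper bottle, 30 dia x 80 high, standing loose in the carton's rear left; origin under its middle
- slides_box: bystander: carton of microscope slides 60 x 83 x 34, on the worktop at the right; origin under its middle
- spare_cup: bystander: lidded sample cup 61 dia x 68 high, on the worktop to the right of the shelf; origin under its middle
- coverglass_box: bystander: small box 55 x 55 x 22 on the worktop between rest and shelf; origin under its middle
- tape_roll: bystander: roll of tape lying flat, 93 dia x 48 high, on the worktop at the left, nearer the robot than the rest; origin under its middle

How it is judged:
By the outcome, as a careful person would: the job done as asked, in the order asked, and still so for the second after the job is handed in, with the robot touching nothing.
It also fails if it takes over 61 s, if anything falls off the work surface, if the arm or the gripper's body presses on something with over 40 N, if the wrist force passes 120 N, or if a joint passes its speed limit or range.

## Working session

There is one attempt and no reset: what is moved stays moved. The work goes in short steps, Python scripts to look and compute and a shell command to move; the robot and the scene stay as the last step left them, time stands still between calls to the robot, and variables do not carry over. Pictures are saved under pics/ and viewed, about 8 in all and at most 12, crops included, and the job is handed in when it is done.

```bash
mkdir -p pics; ls
cat > h.py <<'E'
import numpy as np,cv2,json
from plant import get_state,read_camera
from scipy.spatial.transform import Rotation as R
def snap(n,f):
    s=get_state();c=read_camera(n);cv2.imwrite(f'pics/{f}.png',c['img'][:,:,::-1])
    if 'T' in c:T=np.array(c['T'])
    else:
        T=np.eye(4);T[:3,:3]=R.from_quat(s['tcp_rot']).as_matrix();T[:3,3]=s['eef_pos'];T=T@np.array(c['T_tool_cam'])
    fl=210/np.tan(np.radians(c['fov_y'])/2)
    json.dump(dict(T=T.tolist(),f=fl,cx=c['cx'],cy=c['cy'],d=list(map(float,c['distortion']))),open(f'pics/{f}.json','w'))
def load(f):
    j=json.load(open(f'pics/{f}.json'));return np.array(j['T']),np.array([[j['f'],0,j['cx']],[0,j['f'],j['cy']],[0,0,1]]),np.array(j['d'])
def ray(f,px):
    T,K,d=load(f);u=cv2.undistortPoints(np.array([[px]],float),K,d)[0,0]
    return T[:3,3],T[:3,:3]@np.array([u[0],u[1],1])
def atz(f,px,z):
    o,v=ray(f,px);return o+v*(z-o[2])/v[2]
def proj(f,P):
    T,K,d=load(f);P=(np.atleast_2d(P)-T[:3,3])@T[:3,:3]
    return cv2.projectPoints(P,np.zeros(3),np.zeros(3),K,d)[0][:,0]
def tri(a,pa,b,pb):
    o,v=ray(a,pa);p,w=ray(b,pb);A=np.stack([v,-w],1);t=np.linalg.lstsq(A,p-o,rcond=None)[0]
    return (o+v*t[0]+p+w*t[1])/2,np.linalg.norm(o+v*t[0]-p-w*t[1])
E
python3 - <<'E'
from h import *
for n in('scene','side','wrist'):
    snap(n,n+'0');T,K,d=load(n+'0');print(n,T.round(3).tolist(),K[0].round(1),d.round(3))
s=get_state();print(s)
a=cv2.imread('pics/scene0.png');b=cv2.imread('pics/side0.png')
E
```

```text
pics
scene [[-0.684, -0.431, 0.588, 0.009], [-0.729, 0.425, -0.537, 0.438], [-0.019, -0.796, -0.605, 0.617], [0.0, 0.0, 0.0, 1.0]] [407.7   0.  275.5] [0.023 0.    0.    0.    0.   ]
side [[-0.21, -0.444, 0.871, -0.645], [-0.978, 0.1, -0.184, 0.221], [-0.006, -0.89, -0.455, 0.669], [0.0, 0.0, 0.0, 1.0]] [490.3   0.  281.1] [0.035 0.    0.    0.    0.   ]
wrist [[0.237, 0.938, 0.252, 0.095], [0.971, -0.228, -0.064, 0.671], [-0.002, 0.26, -0.966, 0.373], [0.0, 0.0, 0.0, 1.0]] [368.    0.  284.7] [-0.014  0.     0.     0.     0.   ]
{'time': 0.15, 'qpos': array([ 1.18197549e+00,  2.87024957e-01,  1.57781515e+00,  2.98486339e-05,
        1.27857696e+00, -1.49984290e-01]), 'dq': array([ 0.00044824, -0.00189624, -0.00425992,  0.00077317, -0.00067097,
       -0.00039359]), 'joint_efforts': array([ 1.00476809e-03, -4.06598783e+01, -2.93142772e+01, -1.17369304e-04,
        3.86778600e-03, -5.49659006e-06]), 'eef_pos': array([0.15945913, 0.65540756, 0.24123688]), 'tcp_rot': array([ 0.5563175 ,  0.43630312, -0.43743518, -0.55569856]), 'contact_force': array([ 0.37931367, -0.73036731,  0.48881108]), 'wrist_torque': array([-0.00982045, -0.05604853, -0.00609948]), 'opening': 0.9992556952267609}
```

View pics/scene0.png

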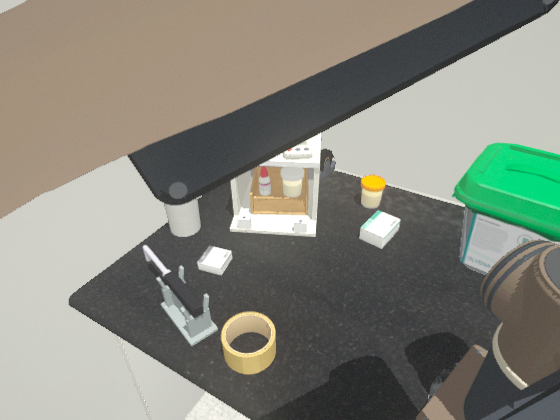

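View pics/side0.png

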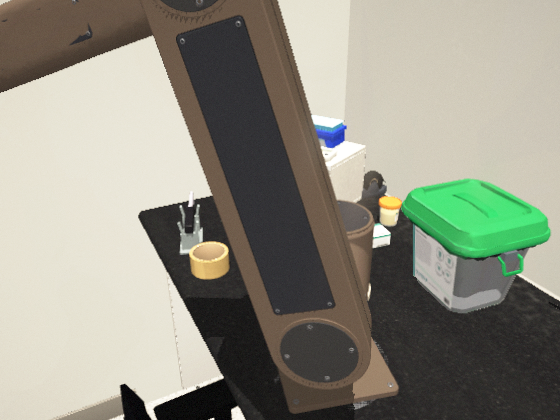

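The scene camera shows the rest and hook at about (185,300), the shelf at about (277,190) and the carton inside it. The arm blocks most of the side view. Next I'll enlarge the shelf and rest.

Run:
```python
import cv2,numpy as np
a=cv2.imread('pics/scene0.png')
l=cv2.resize(a[135:245,225:325],(400,440),interpolation=cv2.INTER_CUBIC)
r=cv2.resize(a[235:345,130:230],(400,440),interpolation=cv2.INTER_CUBIC)
cv2.imwrite('pics/crop1.png',np.hstack([l,r]))
```

```text
(no output)
```

View pics/crop1.png

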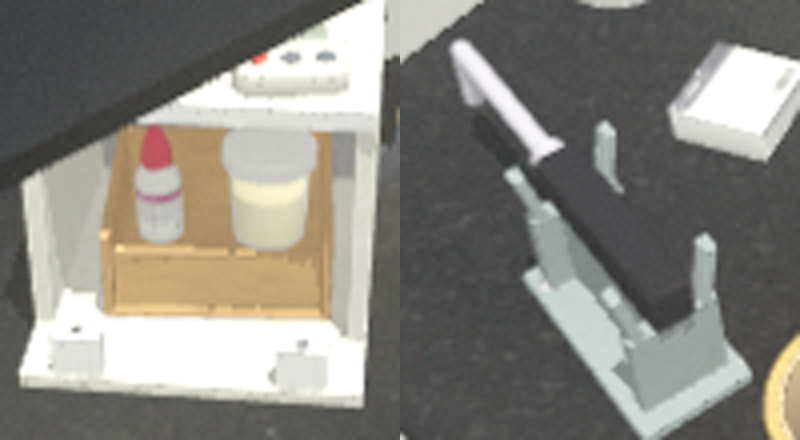

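View pics/wrist0.png

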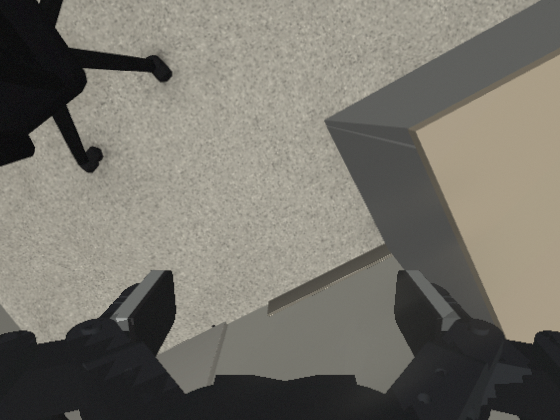

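```bash
cat > fit.py <<'E'
from h import *
from scipy.optimize import least_squares
def fit(f,P,px,x0):
    P=np.array(P)/1000.;px=np.array(px)
    def tr(q): 
        c,s=np.cos(q[2]),np.sin(q[2]);return np.c_[q[0]+c*P[:,0]-s*P[:,1],q[1]+s*P[:,0]+c*P[:,1],P[:,2]]
    r=least_squares(lambda q:(proj(f,tr(q))-px).ravel(),x0,loss='soft_l1')
    print('pose',r.x.round(4),'res px',(proj(f,tr(r.x))-px).round(1).tolist());return r.x
E
cat > m1.py <<'E'
from fit import *
L=lambda x,y:(x/4+225-.375,y/4+135-.375); Rr=lambda x,y:((x-400)/4+130-.375,y/4+235-.375)
print([atz('scene0',L(*p),.01).round(3).tolist() for p in [(24,374),(363,397),(105,310),(328,315)]])
sh=fit('scene0',[(-120,102,10),(-120,-102,10),(-70,-102,160),(-70,-102,172),(-70,102,10),(-70,-102,10)],
 [L(24,374),L(363,397),L(379,130),L(379,108),L(35,320),L(363,340)],[.7,0,0])
print([atz('scene0',Rr(*p),.008).round(3).tolist() for p in [(525,275),(650,435),(750,372)]])
re=fit('scene0',[(60,28,8),(-60,28,8),(-60,-28,8),(160,0,30),(165,0,67),(-55,-11,79),(-55,11,79),(55,0,79)],
 [Rr(525,270),Rr(650,432),Rr(750,370),Rr(476,106),Rr(456,48),Rr(690,285),Rr(655,303),Rr(543,157)],[.6,.35,.5])
ca=fit('scene0',[(-65,70,10),(-65,-70,10),(-65,70,70),(-65,-70,70)],[L(106,312),L(331,318),L(101,234),L(332,243)],[sh[0]+.02,sh[1],sh[2]])
c,s=np.cos(sh[2]),np.sin(sh[2]);M=np.array([[c,s],[-s,c]])
print('carton in shelf',M@(ca[:2]-sh[:2]),ca[2]-sh[2])
for n,p,z in [('covg',(213,257),.022),('tape',(249,327),.048)]: print(n,atz('scene0',p,z).round(3))
E
python3 m1.py
```

```text
[[0.634, 0.012, 0.01], [0.48, -0.115, 0.01], [0.649, -0.063, 0.01], [0.548, -0.157, 0.01]]
pose [ 0.6357 -0.143  -0.8823] res px [[-1.7, -0.3], [-0.0, -0.2], [-0.0, -0.8], [0.2, -0.1], [-0.0, 0.4], [1.0, 0.8]]
[[0.55, 0.249, 0.008], [0.432, 0.257, 0.008], [0.428, 0.205, 0.008]]
pose [ 0.4895  0.227  -0.0703] res px [[-1.1, 1.1], [-1.1, 1.6], [1.1, -0.0], [-0.3, -0.3], [-0.1, -0.3], [1.7, -1.7], [-0.9, 0.4], [2.3, -2.2]]
pose [ 0.6381 -0.156  -0.8379] res px [[-0.3, 0.2], [0.1, 0.7], [-0.4, -0.4], [0.6, -0.7]]
carton in shelf [ 0.0115129  -0.00640335] 0.04447392440254583
covg [0.572 0.108 0.022]
tape [0.364 0.181 0.048]
```

```bash
cat > plan.py <<'E'
from h import *
import sys
# target: x y z (m) yaw of hook-x dir (rad) [tilt]; prints rotvec (tool) then shift mm in the turned tool frame
def plan(x,y,z,yaw):
    s=get_state();M=R.from_quat(s['tcp_rot']).as_matrix()
    hx=np.array([np.cos(yaw),np.sin(yaw),0]);dn=np.array([0,0,-1.]);hy=np.cross([0,0,1],hx)
    sg=np.sign(M[:,0]@hy);tx=sg*hy;G=np.stack([tx,dn,np.cross(tx,dn)],1)
    rv=R.from_matrix(M.T@G).as_rotvec();d=(np.array([x,y,z])-s['eef_pos'])*1000
    print('sign',sg,'t',round(s['time'],2),'rotvec',rv.round(4),'shift mm in new frame',(G.T@d).round(1),'cur frame',(M.T@d).round(1),'F',s['contact_force'].round(2))
if __name__=='__main__': plan(*map(float,sys.argv[1:]))
E
python3 plan.py .555 .225 .26 -0.07
```

```text
sign 1.0 t 0.15 rotvec [-0.0005 -0.1688 -0.0018] shift mm in new frame [-401.7  -18.8 -424.7] cur frame [-324.6  -18.3 -486.1] F [ 0.38 -0.73  0.49]
```

```bash
python3 -m inch '[{"ay":-0.085},{"ay":-0.085},{"x":-22,"z":-24,"y":-1},{"x":-22,"z":-24,"y":-1},{"x":-22,"z":-24,"y":-1}]' >/dev/null
python3 -m inch '[{"x":-22,"z":-24,"y":-1},{"x":-22,"z":-24,"y":-1},{"x":-22,"z":-24,"y":-1},{"x":-22,"z":-24,"y":-1},{"x":-22,"z":-24,"y":-1}]'
python3 -m inch '[{"x":-22,"z":-24,"y":-1},{"x":-22,"z":-24,"y":-1},{"x":-22,"z":-24,"y":-1},{"x":-22,"z":-24,"y":-1},{"x":-22,"z":-24,"y":-1}]' >/dev/null
python3 -m inch '[{"x":-22,"z":-24,"y":-1},{"x":-22,"z":-24,"y":-1},{"x":-22,"z":-24,"y":-1},{"x":-22,"z":-20,"y":-1},{"x":-10,"z":-10,"y":-1}]'
python3 -m inch '[{},{}]'
python3 plan.py .555 .225 .26 -0.07
python3 - <<'E'
from h import *
snap('wrist','w1');snap('scene','s1');snap('side','d1')
a=cv2.imread('pics/w1.png');cv2.imwrite('pics/w1b.png',cv2.resize(a,(800,600),interpolation=cv2.INTER_CUBIC))
E
```

```text
sign 1.0 t 0.15 rotvec [-0.0005 -0.1688 -0.0018] shift mm in new frame [-401.7  -18.8 -424.7] cur frame [-324.6  -18.3 -486.1] F [ 0.38 -0.73  0.49]validation failed for argument at $[0]...
validation failed for argument at $[0]...
validation failed for argument at $[0]...
validation failed for argument at $[0]...
validation failed for argument at $[0]...
```

View pics/w1b.png

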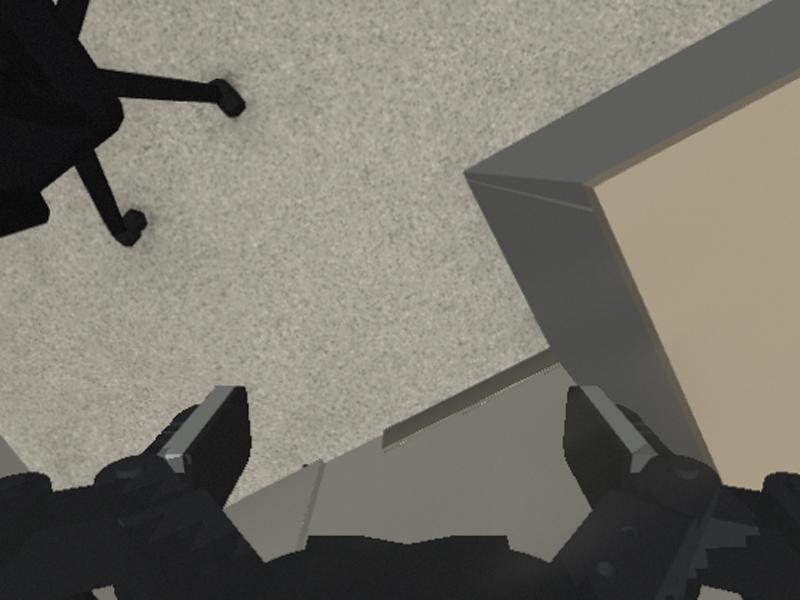

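The picture is unchanged, because every row was refused: each one needs all seven fields. I'll resend them in full.

```bash
python3 -m inch '[{"ax":0,"ay":-0.085,"az":0,"x":0,"y":0,"z":0,"hand":-1},{"ax":0,"ay":-0.085,"az":0,"x":0,"y":0,"z":0,"hand":-1},{"ax":0,"ay":0,"az":0,"x":-22,"y":-1,"z":-24,"hand":-1},{"ax":0,"ay":0,"az":0,"x":-22,"y":-1,"z":-24,"hand":-1},{"ax":0,"ay":0,"az":0,"x":-22,"y":-1,"z":-24,"hand":-1}]' && python3 -m inch '[{"ax":0,"ay":0,"az":0,"x":-22,"y":-1,"z":-24,"hand":-1},{"ax":0,"ay":0,"az":0,"x":-22,"y":-1,"z":-24,"hand":-1},{"ax":0,"ay":0,"az":0,"x":-22,"y":-1,"z":-24,"hand":-1},{"ax":0,"ay":0,"az":0,"x":-22,"y":-1,"z":-24,"hand":-1},{"ax":0,"ay":0,"az":0,"x":-22,"y":-1,"z":-24,"hand":-1}]' && python3 -m inch '[{"ax":0,"ay":0,"az":0,"x":-22,"y":-1,"z":-24,"hand":-1},{"ax":0,"ay":0,"az":0,"x":-22,"y":-1,"z":-24,"hand":-1},{"ax":0,"ay":0,"az":0,"x":-22,"y":-1,"z":-24,"hand":-1},{"ax":0,"ay":0,"az":0,"x":-22,"y":-1,"z":-24,"hand":-1},{"ax":0,"ay":0,"az":0,"x":-22,"y":-1,"z":-24,"hand":-1}]' && python3 plan.py .555 .225 .26 -0.07
```

```text
time: 0.72
eef_pos: [0.2271, 0.5843, 0.2451]
tcp_rot: [0.517, 0.483, -0.483, -0.516]
contact_force: [0.3, 0.5, 0.2]
opening: 1.003
time: 1.13
eef_pos: [0.3399, 0.4658, 0.2505]
tcp_rot: [0.517, 0.483, -0.482, -0.517]
contact_force: [-0.3, -0.3, -0.4]
opening: 0.997
time: 1.55
eef_pos: [0.4521, 0.3478, 0.2556]
tcp_rot: [0.517, 0.483, -0.482, -0.517]
contact_force: [-0.3, 0.5, 0.1]
opening: 0.999
sign 1.0 t 1.55 rotvec [0.0003 0.0012 0.0002] shift mm in new frame [-115.3   -4.4 -111.2] cur frame [-115.4   -4.4 -111.1] F [-0.27  0.49  0.11]
```

```bash
python3 -m inch '[{"ax":0,"ay":0,"az":0,"x":-24,"y":-1,"z":-23,"hand":-1},{"ax":0,"ay":0,"az":0,"x":-24,"y":-1,"z":-23,"hand":-1},{"ax":0,"ay":0,"az":0,"x":-24,"y":-1,"z":-23,"hand":-1},{"ax":0,"ay":0,"az":0,"x":-24,"y":-1,"z":-23,"hand":-1},{"ax":0,"ay":0,"az":0,"x":-18,"y":-1,"z":-18,"hand":-1}]' && python3 -m inch '[{"ax":0,"ay":0,"az":0,"x":0,"y":0,"z":0,"hand":-1},{"ax":0,"ay":0,"az":0,"x":0,"y":0,"z":0,"hand":-1}]'
python3 - <<'E'
from h import *
snap('wrist','w2');snap('scene','s2');snap('side','d2')
a=cv2.imread('pics/w2.png');b=cv2.imread('pics/s2.png')
l=a[:,:]; r=cv2.resize(b[100:260,200:360],(800-560,240))
o=np.zeros((600,800,3),np.uint8);o[:420,:560]=a;o[:240,560:]=r
d=cv2.imread('pics/d2.png');o[240:420,560:]=cv2.resize(d,(240,180))
cv2.imwrite('pics/v6.png',o[:420])
E
```

```text
time: 1.97
eef_pos: [0.5545, 0.2256, 0.2604]
tcp_rot: [0.517, 0.482, -0.482, -0.517]
contact_force: [-0.3, 1.1, -0.1]
opening: 0.994
time: 2.13
eef_pos: [0.5538, 0.2267, 0.2602]
tcp_rot: [-0.517, -0.482, 0.482, 0.518]
contact_force: [-0.9, 0.6, 0.2]
opening: 0.999
```

View pics/v6.png

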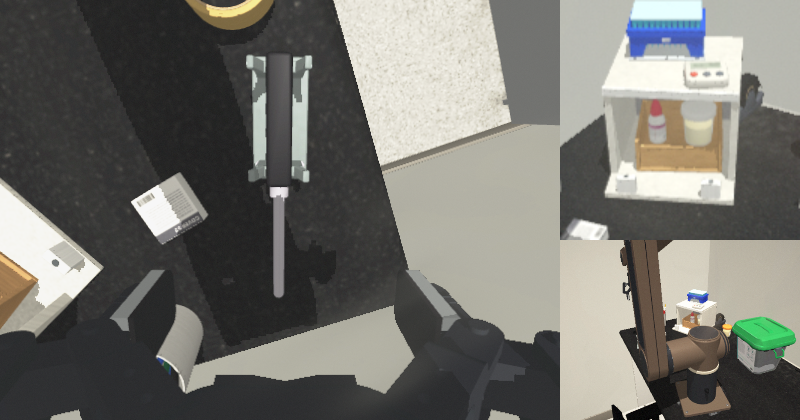

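The wrist view shows the whole hook: the handle runs from (280,54) to (278,187) and the shank ends at (279,297). The scene camera now sees the whole shelf.

```bash
python3 - <<'E'
from fit import *
re=fit('w2',[(-55,11,79),(-55,-11,79),(55,11,79),(55,-11,79),(165,0,67)],[(292,54),(268,54),(290,187),(266.5,187),(279,297)],[.49,.227,-.07])
c,s=np.cos(re[2]),np.sin(re[2]);print('grasp pt (+12)',re[0]+.012*c,re[1]+.012*s)
b=cv2.imread('pics/s2.png');cv2.imwrite('pics/v7.png',cv2.resize(b[120:240,222:342],(600,600),interpolation=cv2.INTER_CUBIC))
E
python3 plan.py .4995 .2262 .1 -0.07
```

```text
pose [ 0.4936  0.2258 -0.0786] res px [[1.1, -1.8], [-2.8, -2.0], [1.5, 2.0], [-0.4, 1.9], [-0.3, 0.5]]
grasp pt (+12) 0.5055233184623741 0.2248913093663214
sign 1.0 t 2.28 rotvec [-0.0006  0.0022  0.0002] shift mm in new frame [ -6.1 160.1  52.6] cur frame [ -6.  160.2  52.5] F [-0.56  0.26  0.05]
```

View pics/v7.png

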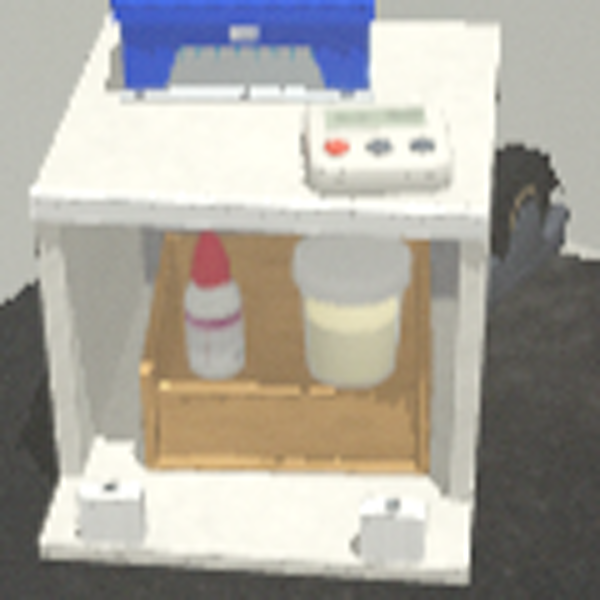

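The shelf crop shows the base board's front edge from (40,545) to (470,572), the deck front from (30,193) to (491,215), the carton front ends at (145,463) and (430,470), and the lip top at (160,385) to (418,392).

Run:
```python
from fit import *
L=lambda x,y:(x/5+222-.4,y/5+120-.4)
sh=fit('s2',[(-70,102,172),(-70,-102,172),(-70,-102,160),(-120,102,10),(-120,-102,10),(-70,102,10),(-70,-102,10),(120,-102,172),(-120,81,40),(-120,-81,40),(-120,-51,40)],
[L(30,193),L(491,215),L(490,237),L(40,545),L(470,572),L(62,480),L(470,498),L(500,22),L(80,490),L(424,507),L(362,504)],[.636,-.143,-.88])
ca=fit('s2',[(-65,70,10),(-65,-70,10),(-65,70,70),(-65,-70,70)],[L(145,463),L(430,472),L(142,365),L(430,378)],[.638,-.156,-.84])
def rel(p,q):
    c,s=np.cos(q[2]),np.sin(q[2]);return np.array([[c,s],[-s,c]])@(p[:2]-q[:2])
print('carton in shelf',rel(ca,sh),ca[2]-sh[2])
for p in [(160,385),(290,388),(418,392)]: print('lip in carton',rel(atz('s2',L(*p),.055),ca).round(4))
for n,p in [('cup',(352,385)),('drop',(215,378))]: print(n,rel(atz('s2',L(*p),.014),ca).round(4))
hx=np.array([np.cos(sh[2]),np.sin(sh[2])]);hy=np.array([-hx[1],hx[0]])
cx=np.array([np.cos(ca[2]),np.sin(ca[2])]);cf=ca[:2]-.065*cx
print('carton_front',cf,'prong target',cf+.044*cx,'shelf axis',hx,hy, 'stop mid',sh[:2]-.108*hx)
```

```text
pose [ 0.6364 -0.1427 -0.8671] res px [[-0.2, -0.8], [-0.0, -1.5], [-0.1, -1.1], [-0.4, -0.4], [0.3, -0.8], [-0.6, -0.2], [1.0, 0.7], [0.2, -0.4], [-0.6, 1.0], [0.7, 1.5], [-0.0, 1.4]]
pose [ 0.6387 -0.1571 -0.846 ] res px [[0.2, 0.2], [-0.2, 0.7], [-0.6, -0.3], [0.5, -0.7]]
carton in shelf [ 0.01240947 -0.00756493] 0.021165221937832324
lip in carton [-0.0607  0.0613]
lip in carton [-0.0591 -0.0017]
lip in carton [-0.0584 -0.0633]
cup [ 0.0044 -0.0281]
drop [0.0061 0.0436]
carton_front [ 0.59558051 -0.10839866] prong target [ 0.62475309 -0.1413374 ] shelf axis [ 0.64702121 -0.76247201] [0.76247201 0.64702121] stop mid [ 0.56653692 -0.06035465]
```

```bash
python3 -m inch '[{"ax":0,"ay":0.004,"az":0,"x":-6,"y":30,"z":16,"hand":-1},{"ax":0,"ay":0.003,"az":0,"x":-2,"y":30,"z":16,"hand":-1},{"ax":0,"ay":0.003,"az":0,"x":0,"y":30,"z":15,"hand":-1},{"ax":0,"ay":0,"az":0,"x":0,"y":30,"z":0,"hand":-1},{"ax":0,"ay":0,"az":0,"x":0,"y":10,"z":0,"hand":-1}]'; python3 -m inch '[{"ax":0,"ay":0,"az":0,"x":0,"y":0,"z":0,"hand":-1},{"ax":0,"ay":0,"az":0,"x":0,"y":0,"z":0,"hand":-1}]' >/dev/null; python3 plan.py .5045 .2253 .058 -0.077;  python3 - <<'E'
from h import *
snap('wrist','w3')
E
```

```text
time: 2.7
eef_pos: [0.5011, 0.2236, 0.1255]
tcp_rot: [-0.517, -0.478, 0.483, 0.52]
contact_force: [-0.5, 0.3, -1.0]
opening: 1.005
sign 1.0 t 2.87 rotvec [ 0.0006 -0.0007  0.0002] shift mm in new frame [ 1.3 73.1  1.6] cur frame [ 1.3 73.1  1.7] F [-0.37 -0.09  1.04]
```

```bash
python3 -m inch '[{"ax":0,"ay":0,"az":0,"x":1,"y":20,"z":1.5,"hand":-1},{"ax":0,"ay":0,"az":0,"x":0,"y":20,"z":0,"hand":-1},{"ax":0,"ay":0,"az":0,"x":0,"y":20,"z":0,"hand":-1},{"ax":0,"ay":0,"az":0,"x":0,"y":13,"z":0,"hand":-1},{"ax":0,"ay":0,"az":0,"x":0,"y":0,"z":0,"hand":-1}]';python3 -m inch '[{"ax":0,"ay":0,"az":0,"x":0,"y":0,"z":0,"hand":1},{"ax":0,"ay":0,"az":0,"x":0,"y":0,"z":0,"hand":1},{"ax":0,"ay":0,"az":0,"x":0,"y":0,"z":0,"hand":1},{"ax":0,"ay":0,"az":0,"x":0,"y":0,"z":0,"hand":1},{"ax":0,"ay":0,"az":0,"x":0,"y":0,"z":0,"hand":1}]' 80; python3 -m inch '[{"ax":0,"ay":0,"az":0,"x":0,"y":0,"z":0,"hand":1},{"ax":0,"ay":0,"az":0,"x":0,"y":0,"z":0,"hand":1},{"ax":0,"ay":0,"az":0,"x":0,"y":0,"z":0,"hand":1},{"ax":0,"ay":0,"az":0,"x":0,"y":0,"z":0,"hand":1}]'
```

```text
time: 3.33
eef_pos: [0.5038, 0.2241, 0.0562]
tcp_rot: [-0.519, -0.479, 0.481, 0.52]
contact_force: [-0.3, -0.2, -0.2]
opening: 0.996
time: 3.75
eef_pos: [0.5049, 0.2245, 0.0584]
tcp_rot: [0.52, 0.48, -0.479, -0.519]
contact_force: [0.7, 0.2, 0.5]
opening: 0.299
time: 4.08
eef_pos: [0.5051, 0.2245, 0.0585]
tcp_rot: [0.52, 0.48, -0.479, -0.519]
contact_force: [-0.4, -0.7, 5.5]
opening: 0.243
```

```bash
python3 - <<'E'
from h import *
s=get_state();np.savez('grasp.npz',p=s['eef_pos'],q=s['tcp_rot']);print(s['eef_pos'],s['tcp_rot'],s['qpos'].round(2))
E
python3 -m inch '[{"ax":0,"ay":0,"az":0,"x":0,"y":-15,"z":0,"hand":1},{"ax":0,"ay":0,"az":0,"x":0,"y":-25,"z":0,"hand":1},{"ax":0,"ay":0,"az":0,"x":0,"y":-25,"z":0,"hand":1},{"ax":0,"ay":0,"az":0,"x":0,"y":-25,"z":0,"hand":1},{"ax":0,"ay":0,"az":0,"x":0,"y":-20,"z":0,"hand":1}]';python3 -m inch '[{"ax":0,"ay":0,"az":0,"x":0,"y":0,"z":0,"hand":1},{"ax":0,"ay":0,"az":0,"x":0,"y":0,"z":0,"hand":1}]'
python3 - <<'E'
from h import *
snap('wrist','w4');snap('scene','s4')
a=cv2.imread('pics/w4.png');b=cv2.imread('pics/s4.png')
o=np.zeros((420,800,3),np.uint8);o[:,:400]=cv2.resize(a[140:420,147:413],(400,420));o[:,400:]=cv2.resize(b[160:370,100:300],(400,420),interpolation=cv2.INTER_CUBIC)
cv2.imwrite('pics/v8.png',o)
E
```

```text
[0.50512079 0.22449349 0.05847317] [ 0.51962473  0.48046191 -0.47937807 -0.51898282] [ 0.23  0.25  2.   -0.    0.9  -1.26]
time: 4.5
eef_pos: [0.5038, 0.2242, 0.168]
tcp_rot: [-0.519, -0.48, 0.48, 0.519]
contact_force: [1.1, 1.0, -1.5]
opening: 0.246
time: 4.67
eef_pos: [0.5043, 0.2243, 0.1673]
tcp_rot: [0.519, 0.48, -0.48, -0.519]
contact_force: [-0.0, -0.2, -2.6]
opening: 0.245
```

View pics/v8.png

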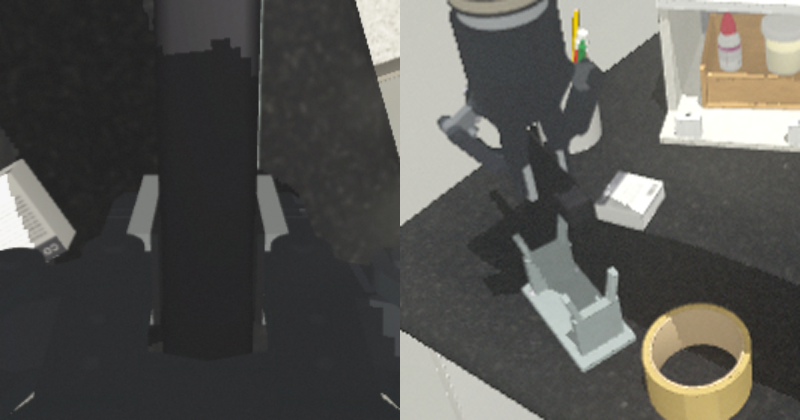

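The hook is held level and the rest is empty. Its offset in the grip matches the nominal figures: 11.6 mm ahead, under 0.5 mm lateral. Next I turn it to the shelf's yaw.

```bash
python3 -m inch '[{"ax":0,"ay":0.08,"az":0,"x":0,"y":0,"z":0,"hand":1},{"ax":0,"ay":0.1,"az":0,"x":0,"y":0,"z":0,"hand":1},{"ax":0,"ay":0.1,"az":0,"x":0,"y":0,"z":0,"hand":1},{"ax":0,"ay":0.1,"az":0,"x":0,"y":0,"z":0,"hand":1},{"ax":0,"ay":0.1,"az":0,"x":0,"y":0,"z":0,"hand":1}]';python3 -m inch '[{"ax":0,"ay":0.1,"az":0,"x":0,"y":0,"z":0,"hand":1},{"ax":0,"ay":0.1,"az":0,"x":0,"y":0,"z":0,"hand":1},{"ax":0,"ay":0.07,"az":0,"x":0,"y":0,"z":0,"hand":1},{"ax":0,"ay":0.04,"az":0,"x":0,"y":0,"z":0,"hand":1},{"ax":0,"ay":0,"az":0,"x":0,"y":0,"z":0,"hand":1}]'; python3 plan.py .4576 .0558 .1035 -.867
```

```text
time: 5.18
eef_pos: [0.5027, 0.2239, 0.1642]
tcp_rot: [-0.619, -0.339, 0.343, 0.62]
contact_force: [-0.1, 0.0, -1.1]
opening: 0.245
time: 5.6
eef_pos: [0.5028, 0.2239, 0.1644]
tcp_rot: [-0.664, -0.241, 0.245, 0.664]
contact_force: [-0.5, 0.2, -1.9]
opening: 0.244
sign 1.0 t 5.6 rotvec [-0.0023 -0.0026 -0.0045] shift mm in new frame [-143.2   60.9  -98.9] cur frame [-142.7   61.3  -99.4] F [-0.53  0.18 -1.91]
```

```bash
python3 -m inch '[{"ax":0,"ay":0,"az":0,"x":-12,"y":4,"z":-8,"hand":1},{"ax":0,"ay":0,"az":0,"x":-20,"y":8,"z":-14,"hand":1},{"ax":0,"ay":0,"az":0,"x":-20,"y":8,"z":-14,"hand":1},{"ax":0,"ay":0,"az":0,"x":-20,"y":8,"z":-14,"hand":1},{"ax":0,"ay":0,"az":0,"x":-20,"y":8,"z":-14,"hand":1}]';python3 -m inch '[{"ax":0,"ay":0,"az":0,"x":-20,"y":8,"z":-14,"hand":1},{"ax":0,"ay":0,"az":0,"x":-19,"y":8,"z":-14,"hand":1},{"ax":0,"ay":0,"az":0,"x":-12,"y":5,"z":-7,"hand":1},{"ax":0,"ay":0,"az":0,"x":0,"y":0,"z":0,"hand":1},{"ax":0,"ay":0,"az":0,"x":0,"y":0,"z":0,"hand":1}]'; python3 plan.py .4576 .0558 .1035 -.867; python3 plan.py .5288 -.0281 .1035 -.867
python3 - <<'E'
from h import *
snap('scene','s5');snap('wrist','w5')
a=cv2.imread('pics/w5.png');b=cv2.imread('pics/s5.png')
o=np.zeros((450,800,3),np.uint8);o[:420,:350]=a[:,:350];o[:,350:]=cv2.resize(b[110:260,200:350],(450,450),interpolation=cv2.INTER_CUBIC)
cv2.imwrite('pics/v9.png',o)
E
```

```text
time: 6.02
eef_pos: [0.4737, 0.1145, 0.1295]
tcp_rot: [-0.664, -0.243, 0.245, 0.664]
contact_force: [0.1, -1.0, -2.2]
opening: 0.248
time: 6.43
eef_pos: [0.4577, 0.0557, 0.109]
tcp_rot: [-0.664, -0.242, 0.243, 0.665]
contact_force: [0.4, 0.2, -1.3]
opening: 0.249
sign 1.0 t 6.43 rotvec [-0.002  -0.0033 -0.0017] shift mm in new frame [-0.   5.5  0.2] cur frame [-0.   5.5  0.2] F [ 0.43  0.17 -1.34]
sign 1.0 t 6.43 rotvec [-0.002  -0.0033 -0.0017] shift mm in new frame [  -0.     5.5 -109.8] cur frame [   0.3    5.3 -109.9] F [ 0.43  0.17 -1.34]
```

View pics/v9.png

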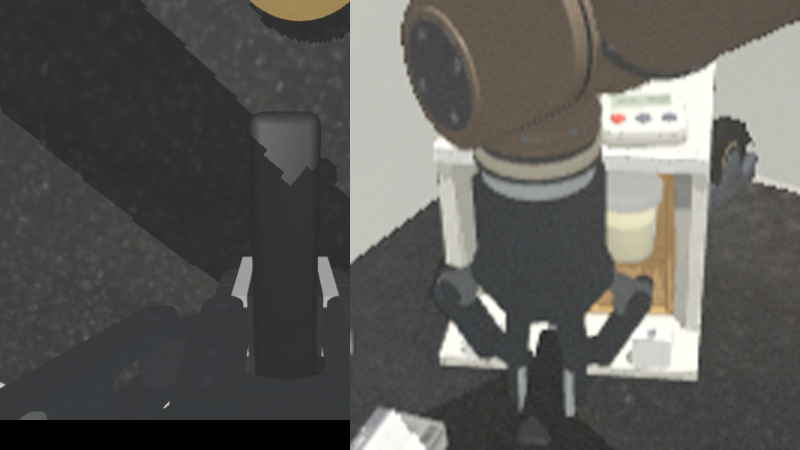

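The arm hides the left of the shelf, but the hook is level and lined up in front of it. Tip height is about 80 mm, which clears the 55 mm lip. Going in.

```bash
python3 -m inch '[{"ax":0,"ay":0,"az":0,"x":0,"y":0,"z":-15,"hand":1},{"ax":0,"ay":0,"az":0,"x":0,"y":1,"z":-20,"hand":1},{"ax":0,"ay":0,"az":0,"x":0,"y":1,"z":-20,"hand":1},{"ax":0,"ay":0,"az":0,"x":0,"y":1,"z":-20,"hand":1},{"ax":0,"ay":0,"az":0,"x":0,"y":0,"z":-20,"hand":1}]';python3 -m inch '[{"ax":0,"ay":0,"az":0,"x":0,"y":0,"z":-15,"hand":1},{"ax":0,"ay":0,"az":0,"x":0,"y":0,"z":0,"hand":1},{"ax":0,"ay":0,"az":0,"x":0,"y":0,"z":0,"hand":1}]'; python3 plan.py .5288 -.0281 .062 -.867
python3 - <<'E'
from h import *
snap('scene','s6');snap('wrist','w6');snap('side','d6')
b=cv2.imread('pics/s6.png');d=cv2.imread('pics/d6.png')
o=np.zeros((450,800,3),np.uint8);o[:,:450]=cv2.resize(b[110:260,200:350],(450,450),interpolation=cv2.INTER_CUBIC);o[:262,450:]=cv2.resize(d,(350,262))
cv2.imwrite('pics/v10.png',o)
E
```

```text
time: 6.95
eef_pos: [0.5218, -0.0168, 0.1075]
tcp_rot: [0.664, 0.244, -0.243, -0.664]
contact_force: [-0.1, -0.2, -1.5]
opening: 0.244
time: 7.2
eef_pos: [0.5307, -0.0279, 0.1074]
tcp_rot: [-0.664, -0.243, 0.243, 0.664]
contact_force: [0.4, 0.3, -2.0]
opening: 0.246
sign 1.0 t 7.2 rotvec [-0.0003 -0.0022  0.0001] shift mm in new frame [-1.6 45.4  1.1] cur frame [-1.6 45.4  1. ] F [ 0.41  0.27 -2.03]
```

View pics/v10.png

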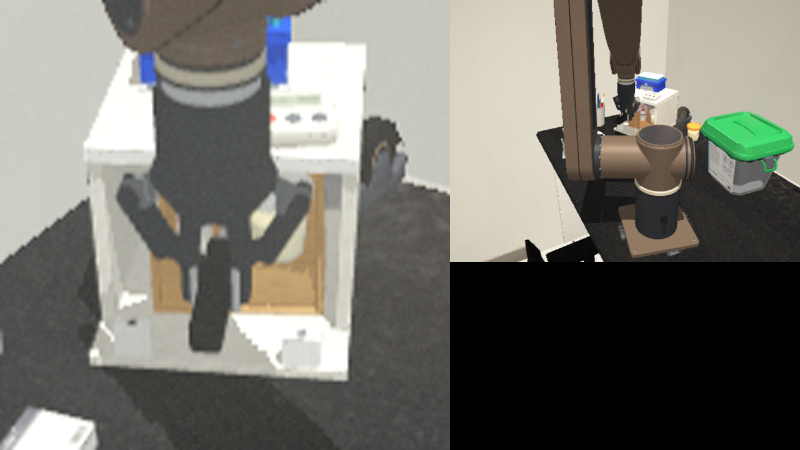

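```bash
cat > st.py <<'E'
from h import *
import time
s=get_state();hx=np.array([.647,-.7625,0]);hy=np.array([.7625,.647,0]);F=s['contact_force']
t=s['eef_pos']+hx*.1484
print('t',round(s['time'],2),'pull',round(F@hx,2),'lat',round(F@hy,2),'Fz',round(F[2],2),'tip shelf x,y',(1000*(t-[.6364,-.1427,0])@np.stack([hx,hy],1)).round(1),'z',round(s['eef_pos'][2]*1000,1),'open',round(s['opening'],3),'torque',s['wrist_torque'].round(2))
E
python3 -m inch '[{"ax":0,"ay":0,"az":0,"x":-1,"y":12,"z":0,"hand":1},{"ax":0,"ay":0,"az":0,"x":0,"y":12,"z":0,"hand":1},{"ax":0,"ay":0,"az":0,"x":0,"y":12,"z":0,"hand":1},{"ax":0,"ay":0,"az":0,"x":0,"y":9,"z":0,"hand":1},{"ax":0,"ay":0,"az":0,"x":0,"y":0,"z":0,"hand":1}]'; python3 st.py
python3 -m inch '[{"ax":0,"ay":0,"az":0,"x":0,"y":0,"z":0,"hand":1},{"ax":0,"ay":0,"az":0,"x":0,"y":0,"z":4,"hand":1},{"ax":0,"ay":0,"az":0,"x":0,"y":0,"z":5,"hand":1},{"ax":0,"ay":0,"az":0,"x":0,"y":0,"z":5,"hand":1}]' 100 >/dev/null; python3 st.py
python3 -m inch '[{"ax":0,"ay":0,"az":0,"x":0,"y":0,"z":3,"hand":1},{"ax":0,"ay":0,"az":0,"x":0,"y":0,"z":3,"hand":1}]'>/dev/null; python3 st.py
python3 -m inch '[{"ax":0,"ay":0,"az":0,"x":0,"y":0,"z":2,"hand":1},{"ax":0,"ay":0,"az":0,"x":0,"y":0,"z":2,"hand":1}]'>/dev/null; python3 st.py
```

```text
time: 7.77
eef_pos: [0.5267, -0.0276, 0.0588]
tcp_rot: [-0.663, -0.241, 0.245, 0.665]
contact_force: [-0.5, 0.4, -1.9]
opening: 0.245
t 7.77 pull -0.6 lat -0.12 Fz -1.88 tip shelf x,y [-10.3  -9.1] z 58.8 open 0.245 torque [ 0.08 -0.02 -0.01]
t 8.1 pull 0.65 lat 0.2 Fz -2.64 tip shelf x,y [-22.2  -7.3] z 63.0 open 0.237 torque [0.03 0.01 0.04]
t 8.27 pull 0.18 lat -0.57 Fz -1.39 tip shelf x,y [-28.6  -7.5] z 62.7 open 0.239 torque [ 0.06 -0.03 -0.  ]
t 8.43 pull 0.64 lat -0.63 Fz -2.46 tip shelf x,y [-32.4  -7.5] z 62.6 open 0.241 torque [ 0.04  0.03 -0.  ]
```

```bash
python3 -m inch '[{"ax":0,"ay":0,"az":0,"x":0,"y":0,"z":2,"hand":1},{"ax":0,"ay":0,"az":0,"x":0,"y":0,"z":1,"hand":1}]'>/dev/null; python3 st.py
python3 -m inch '[{"ax":0,"ay":0,"az":0,"x":0,"y":0,"z":2,"hand":1},{"ax":0,"ay":0,"az":0,"x":0,"y":0,"z":1,"hand":1}]'>/dev/null; python3 st.py
python3 -m inch '[{"ax":0,"ay":0,"az":0,"x":0,"y":0,"z":2,"hand":1},{"ax":0,"ay":0,"az":0,"x":0,"y":0,"z":1,"hand":1}]'>/dev/null; python3 st.py
python3 -m inch '[{"ax":0,"ay":0,"az":0,"x":0,"y":0,"z":2,"hand":1},{"ax":0,"ay":0,"az":0,"x":0,"y":0,"z":1,"hand":1}]'>/dev/null; python3 st.py
python3 -m inch '[{"ax":0,"ay":0,"az":0,"x":0,"y":0,"z":2,"hand":1},{"ax":0,"ay":0,"az":0,"x":0,"y":0,"z":1,"hand":1}]'>/dev/null; python3 st.py
```

```text
t 8.6 pull 0.76 lat 0.21 Fz -1.55 tip shelf x,y [-35.4  -7.6] z 62.4 open 0.242 torque [0.   0.01 0.03]
t 8.77 pull 1.02 lat 0.27 Fz -1.78 tip shelf x,y [-37.9  -7.5] z 62.4 open 0.242 torque [-0.17 -0.15  0.01]
t 8.93 pull 2.05 lat -0.21 Fz -2.1 tip shelf x,y [-40.9  -7.5] z 62.5 open 0.24 torque [-0.16 -0.16 -0.01]
t 9.1 pull 2.04 lat -0.73 Fz -2.48 tip shelf x,y [-44.1  -7.5] z 62.4 open 0.247 torque [-0.26 -0.22  0.  ]
t 9.27 pull 2.95 lat -0.09 Fz -1.71 tip shelf x,y [-47.2  -7.5] z 62.4 open 0.236 torque [-0.22 -0.2  -0.04]
```

Contact came at tip x of about -38, as predicted. Dragging takes about 2.5 N.

```bash
python3 -m inch '[{"ax":0,"ay":0,"az":0,"x":0,"y":0,"z":2,"hand":1},{"ax":0,"ay":0,"az":0,"x":0,"y":0,"z":2,"hand":1},{"ax":0,"ay":0,"az":0,"x":0,"y":0,"z":2,"hand":1},{"ax":0,"ay":0,"az":0,"x":0,"y":0,"z":2,"hand":1}]'>/dev/null; python3 st.py
python3 -m inch '[{"ax":0,"ay":0,"az":0,"x":0,"y":0,"z":2,"hand":1},{"ax":0,"ay":0,"az":0,"x":0,"y":0,"z":2,"hand":1},{"ax":0,"ay":0,"az":0,"x":0,"y":0,"z":2,"hand":1},{"ax":0,"ay":0,"az":0,"x":0,"y":0,"z":2,"hand":1}]'>/dev/null; python3 st.py
python3 -m inch '[{"ax":0,"ay":0,"az":0,"x":0,"y":0,"z":2,"hand":1},{"ax":0,"ay":0,"az":0,"x":0,"y":0,"z":2,"hand":1},{"ax":0,"ay":0,"az":0,"x":0,"y":0,"z":2,"hand":1},{"ax":0,"ay":0,"az":0,"x":0,"y":0,"z":2,"hand":1}]'>/dev/null; python3 st.py
python3 -m inch '[{"ax":0,"ay":0,"az":0,"x":0,"y":0,"z":2,"hand":1},{"ax":0,"ay":0,"az":0,"x":0,"y":0,"z":2,"hand":1},{"ax":0,"ay":0,"az":0,"x":0,"y":0,"z":2,"hand":1},{"ax":0,"ay":0,"az":0,"x":0,"y":0,"z":1,"hand":1}]'>/dev/null; python3 st.py
```

```text
t 9.6 pull 2.6 lat 0.32 Fz -2.27 tip shelf x,y [-55.3  -7.5] z 62.4 open 0.243 torque [-0.23 -0.2  -0.01]
t 9.93 pull 1.92 lat 0.32 Fz -1.83 tip shelf x,y [-63.3  -7.5] z 62.4 open 0.242 torque [-0.27 -0.25  0.01]
t 10.27 pull 2.27 lat 0.89 Fz -1.27 tip shelf x,y [-71.3  -7.5] z 62.3 open 0.239 torque [-0.31 -0.26 -0.01]
t 10.6 pull 2.4 lat -0.52 Fz -1.85 tip shelf x,y [-78.4  -7.5] z 62.3 open 0.24 torque [-0.28 -0.26 -0.02]
```

```bash
python3 -m inch '[{"ax":0,"ay":0,"az":0,"x":0,"y":0,"z":1,"hand":1},{"ax":0,"ay":0,"az":0,"x":0,"y":0,"z":1,"hand":1},{"ax":0,"ay":0,"az":0,"x":0,"y":0,"z":1,"hand":1}]'>/dev/null; python3 st.py
python3 -m inch '[{"ax":0,"ay":0,"az":0,"x":0,"y":0,"z":1,"hand":1},{"ax":0,"ay":0,"az":0,"x":0,"y":0,"z":1,"hand":1},{"ax":0,"ay":0,"az":0,"x":0,"y":0,"z":1,"hand":1}]'>/dev/null; python3 st.py
python3 -m inch '[{"ax":0,"ay":0,"az":0,"x":0,"y":0,"z":0.6,"hand":1},{"ax":0,"ay":0,"az":0,"x":0,"y":0,"z":0.6,"hand":1},{"ax":0,"ay":0,"az":0,"x":0,"y":0,"z":0.6,"hand":1}]'>/dev/null; python3 st.py
python3 -m inch '[{"ax":0,"ay":0,"az":0,"x":0,"y":0,"z":0.5,"hand":1},{"ax":0,"ay":0,"az":0,"x":0,"y":0,"z":0.5,"hand":1}]'>/dev/null; python3 st.py
```

```text
t 10.85 pull 2.62 lat -1.16 Fz -2.7 tip shelf x,y [-81.2  -7.5] z 62.3 open 0.242 torque [-0.26 -0.2  -0.02]
t 11.1 pull 1.68 lat -0.42 Fz -1.45 tip shelf x,y [-84.2  -7.5] z 62.3 open 0.243 torque [-0.3  -0.25  0.03]
t 11.35 pull 3.26 lat -0.8 Fz -2.19 tip shelf x,y [-86.   -7.5] z 62.3 open 0.239 torque [-0.45 -0.35  0.  ]
t 11.52 pull 2.78 lat -0.11 Fz -1.56 tip shelf x,y [-86.8  -7.5] z 62.4 open 0.239 torque [-0.41 -0.35  0.01]
```

```bash
cat >> st.py <<'E'
import sys
sys.exit(F@hx>7 or np.linalg.norm(s['wrist_torque'])>1.0)
E
python3 -m inch '[{"ax":0,"ay":0,"az":0,"x":0,"y":0,"z":0.5,"hand":1},{"ax":0,"ay":0,"az":0,"x":0,"y":0,"z":0,"hand":1}]'>/dev/null; python3 st.py &&
python3 -m inch '[{"ax":0,"ay":0,"az":0,"x":0,"y":0,"z":0.5,"hand":1},{"ax":0,"ay":0,"az":0,"x":0,"y":0,"z":0,"hand":1}]'>/dev/null; python3 st.py &&
python3 -m inch '[{"ax":0,"ay":0,"az":0,"x":0,"y":0,"z":0.5,"hand":1},{"ax":0,"ay":0,"az":0,"x":0,"y":0,"z":0,"hand":1}]'>/dev/null; python3 st.py &&
python3 -m inch '[{"ax":0,"ay":0,"az":0,"x":0,"y":0,"z":0.5,"hand":1},{"ax":0,"ay":0,"az":0,"x":0,"y":0,"z":0,"hand":1}]'>/dev/null; python3 st.py &&
python3 -m inch '[{"ax":0,"ay":0,"az":0,"x":0,"y":0,"z":0.5,"hand":1},{"ax":0,"ay":0,"az":0,"x":0,"y":0,"z":0,"hand":1}]'>/dev/null; python3 st.py &&
python3 -m inch '[{"ax":0,"ay":0,"az":0,"x":0,"y":0,"z":0.5,"hand":1},{"ax":0,"ay":0,"az":0,"x":0,"y":0,"z":0,"hand":1}]'>/dev/null; python3 st.py
```

```text
t 11.68 pull 2.92 lat -0.93 Fz -2.16 tip shelf x,y [-87.4  -7.5] z 62.4 open 0.244 torque [-0.38 -0.3  -0.02]
t 11.68 pull 2.92 lat -0.93 Fz -2.16 tip shelf x,y [-87.4  -7.5] z 62.4 open 0.244 torque [-0.38 -0.3  -0.02]
t 11.68 pull 2.92 lat -0.93 Fz -2.16 tip shelf x,y [-87.4  -7.5] z 62.4 open 0.244 torque [-0.38 -0.3  -0.02]
t 11.68 pull 2.92 lat -0.93 Fz -2.16 tip shelf x,y [-87.4  -7.5] z 62.4 open 0.244 torque [-0.38 -0.3  -0.02]
t 11.68 pull 2.92 lat -0.93 Fz -2.16 tip shelf x,y [-87.4  -7.5] z 62.4 open 0.244 torque [-0.38 -0.3  -0.02]
t 11.68 pull 2.92 lat -0.93 Fz -2.16 tip shelf x,y [-87.4  -7.5] z 62.4 open 0.244 torque [-0.38 -0.3  -0.02]False
False
False
False
False
False
```

```bash
sed -i 's/sys.exit(\(.*\))$/sys.exit(int(\1))/' st.py; tail -1 st.py
python3 -m inch '[{"ax":0,"ay":0,"az":0,"x":0,"y":0,"z":0.5,"hand":1},{"ax":0,"ay":0,"az":0,"x":0,"y":0,"z":0,"hand":1}]'>/dev/null; python3 st.py &&
python3 -m inch '[{"ax":0,"ay":0,"az":0,"x":0,"y":0,"z":0.5,"hand":1},{"ax":0,"ay":0,"az":0,"x":0,"y":0,"z":0,"hand":1}]'>/dev/null && python3 st.py &&
python3 -m inch '[{"ax":0,"ay":0,"az":0,"x":0,"y":0,"z":0.5,"hand":1},{"ax":0,"ay":0,"az":0,"x":0,"y":0,"z":0,"hand":1}]'>/dev/null && python3 st.py &&
python3 -m inch '[{"ax":0,"ay":0,"az":0,"x":0,"y":0,"z":0.5,"hand":1},{"ax":0,"ay":0,"az":0,"x":0,"y":0,"z":0,"hand":1}]'>/dev/null && python3 st.py &&
python3 -m inch '[{"ax":0,"ay":0,"az":0,"x":0,"y":0,"z":0.5,"hand":1},{"ax":0,"ay":0,"az":0,"x":0,"y":0,"z":0,"hand":1}]'>/dev/null && python3 st.py &&
python3 -m inch '[{"ax":0,"ay":0,"az":0,"x":0,"y":0,"z":0.5,"hand":1},{"ax":0,"ay":0,"az":0,"x":0,"y":0,"z":0,"hand":1}]'>/dev/null && python3 st.py
```

```text
sys.exit(int(F@hx>7 or np.linalg.norm(s['wrist_torque'])>1.0))
t 11.85 pull 2.73 lat -0.47 Fz -1.33 tip shelf x,y [-87.9  -7.5] z 62.4 open 0.242 torque [-0.4  -0.35 -0.01]
t 12.02 pull 2.28 lat -0.93 Fz -2.12 tip shelf x,y [-88.5  -7.5] z 62.4 open 0.242 torque [-0.4  -0.3  -0.05]
t 12.18 pull 3.02 lat 0.75 Fz -2.28 tip shelf x,y [-89.   -7.5] z 62.3 open 0.242 torque [-0.42 -0.3  -0.02]
t 12.35 pull 3.05 lat -0.49 Fz -1.35 tip shelf x,y [-89.5  -7.5] z 62.3 open 0.242 torque [-0.43 -0.34 -0.07]
t 12.52 pull 4.89 lat -0.28 Fz -3.56 tip shelf x,y [-89.5  -7.4] z 62.4 open 0.243 torque [-0.6  -0.43 -0.05]
t 12.68 pull 6.51 lat -0.35 Fz -4.17 tip shelf x,y [-89.6  -7.4] z 62.4 open 0.247 torque [-0.79 -0.55 -0.03]
```

The tip stopped advancing at -89.5 and the pull is rising about 4 N/mm. That follows about 3.5 mm of squaring-up on the first stop.

```bash
python3 -m inch '[{"ax":0,"ay":0,"az":0,"x":0,"y":0,"z":0.4,"hand":1},{"ax":0,"ay":0,"az":0,"x":0,"y":0,"z":0,"hand":1},{"ax":0,"ay":0,"az":0,"x":0,"y":0,"z":0,"hand":1}]'>/dev/null; python3 st.py; python3 -m inch '[{"ax":0,"ay":0,"az":0,"x":0,"y":0,"z":0,"hand":1}]'>/dev/null; python3 st.py
```

```text
t 12.93 pull 8.02 lat -0.5 Fz -4.71 tip shelf x,y [-89.6  -7.4] z 62.5 open 0.242 torque [-0.82 -0.6  -0.05]
t 13.02 pull 7.74 lat -0.18 Fz -3.65 tip shelf x,y [-89.6  -7.4] z 62.5 open 0.242 torque [-0.88 -0.58 -0.06]
```

```bash
python3 -m inch '[{"ax":0,"ay":0,"az":0,"x":0,"y":0,"z":0.3,"hand":1},{"ax":0,"ay":0,"az":0,"x":0,"y":0,"z":0.2,"hand":1},{"ax":0,"ay":0,"az":0,"x":0,"y":0,"z":0,"hand":1}]'>/dev/null; python3 st.py; python3 -m inch '[{"ax":0,"ay":0,"az":0,"x":0,"y":0,"z":0,"hand":1}]'>/dev/null; python3 st.py; python3 -m inch '[{"ax":0,"ay":0,"az":0,"x":0,"y":0,"z":0,"hand":1}]'>/dev/null; python3 st.py
```

```text
t 13.27 pull 9.73 lat -0.27 Fz -5.91 tip shelf x,y [-89.7  -7.4] z 62.5 open 0.239 torque [-0.95 -0.62 -0.07]
t 13.35 pull 9.44 lat -0.22 Fz -5.95 tip shelf x,y [-89.7  -7.4] z 62.5 open 0.245 torque [-0.92 -0.62 -0.11]
t 13.43 pull 9.9 lat -0.62 Fz -5.06 tip shelf x,y [-89.7  -7.4] z 62.5 open 0.24 torque [-0.93 -0.71 -0.04]
```

Pull is held at about 9.8 N. Now I unload, move into the free window and lift clear.

```bash
python3 -m inch '[{"ax":0,"ay":0,"az":0,"x":0,"y":0,"z":-1,"hand":1},{"ax":0,"ay":0,"az":0,"x":0,"y":0,"z":-2,"hand":1},{"ax":0,"ay":0,"az":0,"x":0,"y":0,"z":-5,"hand":1},{"ax":0,"ay":0,"az":0,"x":0,"y":0,"z":-8,"hand":1},{"ax":0,"ay":0,"az":0,"x":0,"y":0,"z":-8,"hand":1}]'>/dev/null; python3 st.py;  python3 -m inch '[{"ax":0,"ay":0,"az":0,"x":0,"y":0,"z":0,"hand":1},{"ax":0,"ay":0,"az":0,"x":0,"y":0,"z":0,"hand":1}]'>/dev/null; python3 st.py && python3 -m inch '[{"ax":0,"ay":0,"az":0,"x":0,"y":-6,"z":0,"hand":1},{"ax":0,"ay":0,"az":0,"x":0,"y":-12,"z":0,"hand":1},{"ax":0,"ay":0,"az":0,"x":0,"y":-12,"z":0,"hand":1},{"ax":0,"ay":0,"az":0,"x":0,"y":-12,"z":0,"hand":1},{"ax":0,"ay":0,"az":0,"x":0,"y":-6,"z":0,"hand":1}]'>/dev/null; python3 -m inch '[{"ax":0,"ay":0,"az":0,"x":0,"y":0,"z":0,"hand":1},{"ax":0,"ay":0,"az":0,"x":0,"y":0,"z":0,"hand":1}]'>/dev/null; python3 st.py; python3 -c "
from h import *
s=get_state();print(s['eef_pos'],s['qpos'].round(2))"
```

```text
t 13.85 pull 0.9 lat -0.25 Fz -2.63 tip shelf x,y [-67.5  -7.7] z 62.0 open 0.245 torque [ 0.02  0.01 -0.  ]
t 14.02 pull -0.79 lat -0.64 Fz -2.23 tip shelf x,y [-66.9  -7.5] z 62.3 open 0.237 torque [-0.    0.    0.03]
t 14.6 pull -0.52 lat -0.34 Fz -2.68 tip shelf x,y [-67.5  -7.5] z 110.6 open 0.239 torque [ 0.01  0.02 -0.02]
[0.491023   0.01709011 0.11055657] [-0.17  0.03  2.12  0.    0.98 -0.87]
```

```bash
python3 -m inch '[{"ax":0,"ay":0,"az":0,"x":0,"y":0,"z":10,"hand":1},{"ax":0,"ay":0,"az":0,"x":0,"y":0,"z":18,"hand":1},{"ax":0,"ay":0,"az":0,"x":0,"y":0,"z":18,"hand":1},{"ax":0,"ay":0,"az":0,"x":0,"y":-4,"z":18,"hand":1},{"ax":0,"ay":0,"az":0,"x":12,"y":-8,"z":12,"hand":1}]'>/dev/null; python3 -m inch '[{"ax":0,"ay":0,"az":0,"x":20,"y":-8,"z":12,"hand":1},{"ax":0,"ay":0,"az":0,"x":20,"y":-8,"z":12,"hand":1},{"ax":0,"ay":0,"az":0,"x":20,"y":-8,"z":12,"hand":1},{"ax":0,"ay":0,"az":0,"x":20,"y":-8,"z":12,"hand":1},{"ax":0,"ay":0,"az":0,"x":20,"y":-8,"z":12,"hand":1}]'>/dev/null; python3 -m inch '[{"ax":0,"ay":0,"az":0,"x":10,"y":-4,"z":5,"hand":1},{"ax":0,"ay":0,"az":0,"x":0,"y":0,"z":0,"hand":1}]'; python3 plan.py .5051 .2245 .17 -.077
python3 - <<'E'
from h import *
snap('scene','s7')
E
```

```text
time: 15.6
eef_pos: [0.4935, 0.2053, 0.1667]
tcp_rot: [-0.664, -0.244, 0.244, 0.664]
contact_force: [-1.0, -0.2, -2.9]
opening: 0.241
sign 1.0 t 15.6 rotvec [ 6.000e-04 -7.891e-01  1.000e-03] shift mm in new frame [ 20.1  -3.3 -10.1] cur frame [21.3 -3.3  7.1] F [-0.95 -0.24 -2.85]
```

Run:
```python
from h import *
b=cv2.imread('pics/s7.png');cv2.imwrite('pics/v11.png',cv2.resize(b[120:240,222:342],(600,600),interpolation=cv2.INTER_CUBIC))
```

```text
(no output)
```

View pics/v11.png

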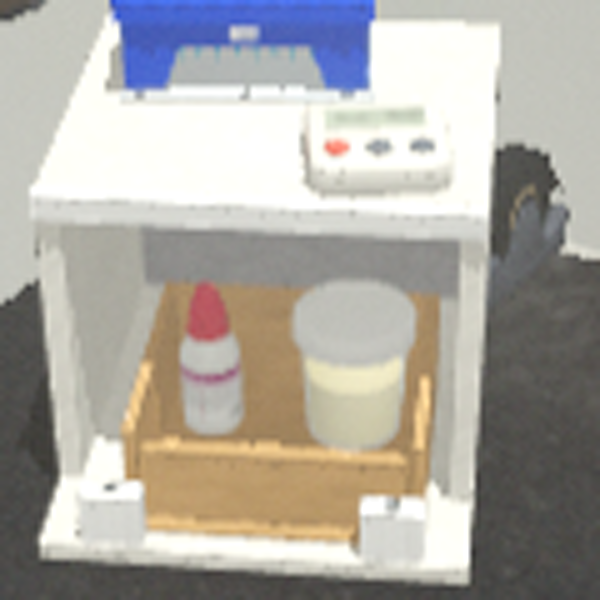

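The carton is against both stops and both vessels are upright. I'll check squareness from the lip edge, (140,446) to (410,460), against the same edge before the drag, then turn toward the rest.

```bash
python3 - <<'E'
from h import *
L=lambda x,y:(x/5+222-.4,y/5+120-.4)
hx=np.array([.647,-.7625]);hy=np.array([.7625,.647])
for p in [(140,446),(275,453),(410,460),(160,385),(418,392)]:
    d=atz('s7',L(*p),.055)[:2]-[.6364,-.1427];print((1000*d@np.stack([hx,hy],1)).round(1))
E
python3 -m inch '[{"ax":0,"ay":-0.08,"az":0,"x":0,"y":0,"z":0,"hand":1},{"ax":0,"ay":-0.1,"az":0,"x":0,"y":0,"z":0,"hand":1},{"ax":0,"ay":-0.1,"az":0,"x":0,"y":0,"z":0,"hand":1},{"ax":0,"ay":-0.1,"az":0,"x":0,"y":0,"z":0,"hand":1},{"ax":0,"ay":-0.1,"az":0,"x":0,"y":0,"z":0,"hand":1}]'>/dev/null;python3 -m inch '[{"ax":0,"ay":-0.1,"az":0,"x":0,"y":0,"z":0,"hand":1},{"ax":0,"ay":-0.1,"az":0,"x":0,"y":0,"z":0,"hand":1},{"ax":0,"ay":-0.07,"az":0,"x":0,"y":0,"z":0,"hand":1},{"ax":0,"ay":-0.04,"az":0,"x":10,"y":0,"z":-5,"hand":1},{"ax":0,"ay":0,"az":0,"x":10,"y":0,"z":-5,"hand":1}]';python3 -m inch '[{"ax":0,"ay":0,"az":0,"x":0,"y":0,"z":0,"hand":1},{"ax":0,"ay":0,"az":0,"x":0,"y":0,"z":0,"hand":1}]' >/dev/null
python3 - <<'E'
from h import *
g=np.load('grasp.npz');s=get_state();M=R.from_quat(s['tcp_rot']);G=R.from_quat(g['q'])
print('rv',(M.inv()*G).as_rotvec().round(4),'shift',(G.inv().apply(g['p']-s['eef_pos'])*1000).round(1))
E
```

```text
[-99.5  54. ]
[-99.4  -9.1]
[-99.3 -71.4]
[-49.5  52.5]
[-44.6 -72.1]
time: 16.48
eef_pos: [0.504, 0.2209, 0.1649]
tcp_rot: [-0.519, -0.479, 0.481, 0.52]
contact_force: [-0.1, -0.9, -2.5]
opening: 0.242
rv [-0.0032 -0.0008 -0.0014] shift [  2.6 107.1  -0. ]
```

The lip is square to within 0.2 mm, at -99.5 and -99.3. Lowering the hook into the rest.

```bash
python3 -m inch '[{"ax":-0.003,"ay":-0.001,"az":-0.001,"x":1.3,"y":15,"z":0,"hand":1},{"ax":0,"ay":0,"az":0,"x":1.3,"y":20,"z":0,"hand":1},{"ax":0,"ay":0,"az":0,"x":0,"y":20,"z":0,"hand":1},{"ax":0,"ay":0,"az":0,"x":0,"y":15,"z":0,"hand":1},{"ax":0,"ay":0,"az":0,"x":0,"y":0,"z":0,"hand":1}]' >/dev/null;python3 -m inch '[{"ax":0,"ay":0,"az":0,"x":0,"y":0,"z":0,"hand":1},{"ax":0,"ay":0,"az":0,"x":0,"y":0,"z":0,"hand":1}]'
cat > g.py <<'E'
from h import *
g=np.load('grasp.npz');s=get_state();M=R.from_quat(s['tcp_rot']);G=R.from_quat(g['q'])
print('rv',(M.inv()*G).as_rotvec().round(4),'shift',(G.inv().apply(g['p']-s['eef_pos'])*1000).round(1),'F',s['contact_force'].round(1),s['wrist_torque'].round(2))
E
python3 g.py
```

```text
time: 17.23
eef_pos: [0.506, 0.2248, 0.0973]
tcp_rot: [0.52, 0.481, -0.479, -0.518]
contact_force: [0.4, -0.0, -3.0]
opening: 0.244
rv [0.0025 0.0006 0.0007] shift [-0.4 38.8  0.9] F [ 0.4 -0.  -3. ] [-0.04  0.06 -0.01]
```

```bash
python3 -m inch '[{"ax":0.0025,"ay":0,"az":0,"x":-0.4,"y":8,"z":0.9,"hand":1},{"ax":0,"ay":0,"az":0,"x":0,"y":8,"z":0,"hand":1},{"ax":0,"ay":0,"az":0,"x":0,"y":8,"z":0,"hand":1},{"ax":0,"ay":0,"az":0,"x":0,"y":6,"z":0,"hand":1},{"ax":0,"ay":0,"az":0,"x":0,"y":4,"z":0,"hand":1}]' >/dev/null;python3 -m inch '[{"ax":0,"ay":0,"az":0,"x":0,"y":0,"z":0,"hand":1},{"ax":0,"ay":0,"az":0,"x":0,"y":0,"z":0,"hand":1}]' >/dev/null; python3 g.py; python3 -m inch '[{"ax":0,"ay":0,"az":0,"x":0,"y":2,"z":0,"hand":1},{"ax":0,"ay":0,"az":0,"x":0,"y":0,"z":0,"hand":1}]' >/dev/null; python3 g.py;  python3 -m inch '[{"ax":0,"ay":0,"az":0,"x":0,"y":1,"z":0,"hand":1},{"ax":0,"ay":0,"az":0,"x":0,"y":0,"z":0,"hand":1}]' >/dev/null; python3 g.py
```

```text
rv [-0.002   0.001   0.0002] shift [-0.   3.4 -0.8] F [ 0.5 -0.4 -1.7] [ 0.03  0.03 -0.01]
rv [-0.0008  0.001   0.0006] shift [-0.2  2.  -0.4] F [ 0.1 -0.4 -1.9] [-0.02  0.03 -0.  ]
rv [-0.001   0.001   0.0006] shift [-0.1  0.9 -0.5] F [-0.8 -0.  -1.4] [-0.03  0.07  0.  ]
```

```bash
python3 -m inch '[{"ax":0,"ay":0,"az":0,"x":0,"y":0.8,"z":0,"hand":1},{"ax":0,"ay":0,"az":0,"x":0,"y":0,"z":0,"hand":1}]' >/dev/null; python3 g.py;  python3 -m inch '[{"ax":0,"ay":0,"az":0,"x":0,"y":0.7,"z":0,"hand":1},{"ax":0,"ay":0,"az":0,"x":0,"y":0,"z":0,"hand":1}]' >/dev/null; python3 g.py
```

```text
rv [-0.0007  0.001   0.0007] shift [-0.2  0.2 -0.4] F [ 0.1  0.5 -1.5] [-0.02 -0.04  0.03]
rv [-0.0011  0.0011  0.0004] shift [-0.2  0.1 -0.4] F [-2.9 -0.2  2.8] [-0.12  0.33 -0.  ]
```

Seated: Fz has turned upward at the grasp height. Opening and going straight up.

```bash
python3 -m inch '[{"ax":0,"ay":0,"az":0,"x":0,"y":0,"z":0,"hand":0.3},{"ax":0,"ay":0,"az":0,"x":0,"y":0,"z":0,"hand":0},{"ax":0,"ay":0,"az":0,"x":0,"y":0,"z":0,"hand":-0.5},{"ax":0,"ay":0,"az":0,"x":0,"y":0,"z":0,"hand":-1},{"ax":0,"ay":0,"az":0,"x":0,"y":0,"z":0,"hand":-1}]' ;python3 -m inch '[{"ax":0,"ay":0,"az":0,"x":0,"y":0,"z":0,"hand":-1},{"ax":0,"ay":0,"az":0,"x":0,"y":0,"z":0,"hand":-1},{"ax":0,"ay":0,"az":0,"x":0,"y":0,"z":0,"hand":-1},{"ax":0,"ay":0,"az":0,"x":0,"y":0,"z":0,"hand":-1},{"ax":0,"ay":0,"az":0,"x":0,"y":0,"z":0,"hand":-1}]'
```

```text
time: 18.9
eef_pos: [0.5047, 0.2247, 0.0578]
tcp_rot: [-0.519, -0.481, 0.48, 0.519]
contact_force: [0.1, -0.0, -0.9]
opening: 0.9
time: 19.32
eef_pos: [0.5045, 0.2247, 0.0578]
tcp_rot: [-0.519, -0.481, 0.48, 0.519]
contact_force: [0.3, 0.8, 0.2]
opening: 1.001
```

```bash
python3 -m inch '[{"ax":0,"ay":0,"az":0,"x":0,"y":-10,"z":0,"hand":-1},{"ax":0,"ay":0,"az":0,"x":0,"y":-20,"z":0,"hand":-1},{"ax":0,"ay":0,"az":0,"x":0,"y":-25,"z":0,"hand":-1},{"ax":0,"ay":0,"az":0,"x":0,"y":-30,"z":0,"hand":-1},{"ax":0,"ay":0,"az":0,"x":0,"y":-30,"z":-10,"hand":-1}]' ;python3 -m inch '[{"ax":0,"ay":0,"az":0,"x":0,"y":-30,"z":-15,"hand":-1},{"ax":0,"ay":0,"az":0,"x":0,"y":-30,"z":-15,"hand":-1},{"ax":0,"ay":0,"az":0,"x":0,"y":-25,"z":-10,"hand":-1},{"ax":0,"ay":0,"az":0,"x":0,"y":0,"z":0,"hand":-1},{"ax":0,"ay":0,"az":0,"x":0,"y":0,"z":0,"hand":-1}]';python3 -m inch '[{"ax":0,"ay":0,"az":0,"x":0,"y":0,"z":0,"hand":-1},{"ax":0,"ay":0,"az":0,"x":0,"y":0,"z":0,"hand":-1}]' >/dev/null
python3 - <<'E'
from h import *
snap('wrist','w8');snap('scene','s8')
a=cv2.imread('pics/w8.png');b=cv2.imread('pics/s8.png')
o=np.zeros((600,800,3),np.uint8);o[:420,:400]=a[:,60:460];o[:400,400:]=cv2.resize(b[125:245,222:342],(400,400),interpolation=cv2.INTER_CUBIC)
o[420:,:240]=cv2.resize(b[235:355,110:270],(240,180));o[400:,400:667]=cv2.resize(b,(267,200))
cv2.imwrite('pics/v12.png',o)
E
```

```text
time: 19.73
eef_pos: [0.5128, 0.2238, 0.1739]
tcp_rot: [-0.518, -0.48, 0.481, 0.52]
contact_force: [0.2, 1.0, 0.4]
opening: 1.003
time: 20.15
eef_pos: [0.5555, 0.2207, 0.2607]
tcp_rot: [0.52, 0.482, -0.478, -0.518]
contact_force: [-0.2, -0.1, -1.2]
opening: 1.005
```

View pics/v12.png

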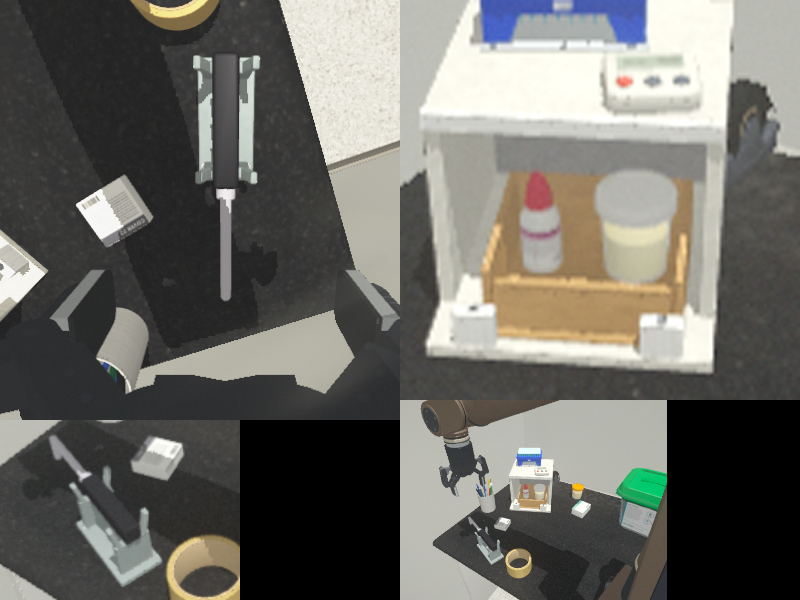

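The hook lies in both forks as at the start: handle from (225,54) to (226,188) and shank end at (226,298) in the left panel. The carton is at both stops, the cup and dropper are standing, and the bystanders in view look unmoved. Handing in.

```bash
python3 -c "
from plant import sign_off
print(sign_off())"
```

```text
the job is handed in; nothing more can be done
None
```

The carton is at both stops and the drag hook is back in its rest. I handed the job in at about 20 s of the 61 s allowed.

- **Drag:** Dragging took about 2–3 N. The carton met one stop, squared up over the last 3.5 mm, and I held it at about 9.8 N. The highest pull reading was 9.9 N, though force was read only between moves.
- **Squareness:** In the scene picture taken after unhooking, both ends of the lip are level to within about 0.2 mm (shelf x = -99.5 and -99.3). That fits a panel set about 8 mm back from the front ends of the sides. I saw the bearing on the stops only in that picture and in the force rise; I did not measure it separately.
- **Contents and surroundings:** The cup and dropper bottle are standing in the last picture. The coverglass box, tape roll, slides box and spare cup look unmoved, judged by eye only.
- **Hook in the rest:** It went down at the original grasp pose to within 0.5 mm, with a small upward force as it seated. The last picture shows it in both forks, prong down.

No check failed. My first set of moves was refused because of incomplete rows, so the arm did not move. The two shelf-yaw fits differed by 0.015 rad; I used the later, clearer view.

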